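# Push the beech block up the ramp into the drilling jig until the catch snaps behind it

### The arm

A 6-joint arm with a two-finger parallel gripper is mounted at the origin on a cart in front of the work surface, level with it; the furniture and walls round the work are solid. World frame = base frame: x ahead of the robot, y to its left, z up, the work surface at z = 0. Lengths are in m, angles in rad, forces in N, time in s.
With the tool pointing down it reaches from about 0.425 to 0.95 m from the base axis. Payload 3.5 kg.
Tool frame: the origin (TCP) lies midway between the tips of the shut fingers; the grasp point (between the pads) lies 19 mm behind it (env.grasp_offset is the distance from the TCP to the grasp point, in m); z points along the fingers, y is the line along which they close (so a half turn about z gives the same grasp; the last joint's range is limited). The gripper opens to 85 mm and grips with 20 to 120 N. Pads are 22 mm wide; open, the fingers measure 114 mm over their backs; the gripper's body (76 mm by 85 mm) begins 54 mm behind the grasp point. The pads swing forward as they close: fully open they stand 13 mm farther back than shut.
Start: joints at [-1.386, 0.286, 1.577, -0, 1.279, -0.15], TCP at [0.222, -0.637, 0.231] pointing down, gripper open.
Joint ranges: [-2.77, 2.77], [-0.9, 2.22], [0.21, 2.48], [-1.53, 4.67], [0.24, 2.81], [-2.84, 2.84]. Speed limits (rad/s): [2.79, 2.79, 3.14, 3.14, 3.14, 3.14].

### API

Orientations are given as a unit quaternion [x, y, z, w].
In Python, from bench import env gives the robot as it stands. Calls block until the motion is done:
- env.reach(position, orientation): joint-space move of the TCP to a pose.
- env.servo_line(position, ori=None, feed=0.15): straight line of the TCP; ori=None keeps the orientation; feed is the mean speed in m/s.
- env.goto_joints(angles): joint-space move.
- env.move_gripper(opening, grasp_force=None): opening from 0.0 (shut) to 1.0 (fully open); grasp_force is the grip in N (None keeps the last); returns when the fingers have stopped.
- env.sleep(seconds).
- env.ik(position, orientation): joint angles nearest the present ones, or None.
- env.grab_frame(name): name is "side" or "top"; returns (picture, depth): 384x512x3 uint8, blue, green, red; 384x512 float32, m along the optical axis (not along the pixel's ray), 0 where there is no reading.
- env.camera_model(name): a dict with "fx", "fy", "cx", "cy" (pixels), "k1" (the pictures are not rectified: a ray, as slopes to the right and down, at radius r is drawn at 1 + k1 r^2 times it, then the intrinsics apply), "rvec" (rotation vector, rad) and "tvec" (3), from world to camera coordinates, as OpenCV has them. Camera axes: x right, y down, z forward; pixel columns grow to the right and rows downward; lengths in m; the calibration is good to about 2 mm. A picture is of the moment at which its call begins. camera_model takes no time and is no camera call.
A pose or a line that the arm cannot do raises env.PlanningError and nothing moves.
- env.job_done(): hands the job in; it is judged then, once.
Readings, each from a call of its own:
- env.read_time(): time.
- env.read_joint_positions(): joint angles.
- env.read_joint_velocities(): joint speeds.
- env.read_joint_torque(): joint torques, N m.
- env.read_eef_pos(): TCP position.
- env.read_tool_rot(): TCP orientation.
- env.read_contact_force(): force on the tool from outside, world axes, zero at the start.
- env.read_ft_torque(): the same for the moment, N m.
- env.read_finger_gap(): opening from 0.0 (shut) to 1.0 (fully open).
- env.read_finger_force(): force on a finger pad.
Only numpy, scipy, OpenCV 4.12 (cv2) and the standard library are available. Lean on these libraries where they do the work, as an engineer would, in place of code of your own. Each camera call takes 0.05 s, during which the arm holds its last target. There are 200 camera calls.

### The job

Load the loose beech block into the drilling jig: line it up lengthwise with the jig's ramp and push it from behind, up the ramp and in under the drill-bush plate, against the sprung end pad, until the spring catch at the side snaps shut behind its rear end, then back away so that the block stays held between pad and catch. The stops are set differently for every job, so ease it in by feel, gently, and never ram it against the stop screws. Leave the pencil, calliper and steel rule lying where they are.

Things in the scene. Friction and masses are not known exactly. Their poses are not given: they have to be found in the camera images.
- jig_channel: Channel of a wedge-shaped plywood and maple drilling jig, screwed to the bench. Origin on its floor, centre line; x = the way in, up its 5 degree slope, y left, z square to the floor. In mm: channel 65 wide; floor plane meets the bench at x -78. Right guide face y -32.5, x -72 to 108, 28 high. Left: the sprung catch, then a guide face y +32.5, x 46 to 108, with lead-in. Mouth flared from x -95.
- ramp_foot (a point): Foot of the jig's ramp, where the channel's floor meets the bench, on the centre line, 78 mm before the channel's origin; axes as the channel's. From here the waxed maple floor climbs at 5 degrees to the far end without a step. The flared mouth begins 17 mm before this point.
- bush_plate (a point): Middle of the top of the aluminium plate with four drill bushes that bridges the channel from x = 58 to 104 mm, so the block cannot be put in from above. Underside 34 mm above the channel's floor, this point 44, bushes 48.
- pocket (a point): Channel floor at x = 105 mm. Here a rail on the left carries, as one piece, the catch and a sprung black pad between two rigid stop screws. Its setting is not reported: home, the block's centre lies anywhere from x = 52 to 81 mm of the channel. The pad yields from 2 N, 0.4 N more per mm. It meets the block 3 mm before home; 2 mm past home the catch snaps; 1.5 mm on, the screws stop it.
- block_center (a point): Loose beech block, 62 x 105 x 30 mm (its own x, y, z), plain box about 0.14 kg; the point is its centre, 15 mm above its underside. Its long side lies along its own y. Either end may go in first.
- jig_catch (a joint): Sprung steel strap at the channel's left, 9 to 25 mm above the floor, on the stop rail. Angle in rad: 0 = shut, its bent tip reaching in to 22 mm from the centre line; about 0.1 to 0.2 while the block holds it out; back to 0 (snap) when the tail has passed. A fair push takes 3 to 9 N, up to 13 N just before the snap. Pushing with over 22 N is ramming.
- calliper: Bystander: steel calliper, 76 x 230 x 7 mm, lying on the bench; origin under its middle.
- pencil_a: Bystander: yellow pencil, 13 x 170 x 9 mm, lying on the bench; origin under its middle.
- steel_rule: Bystander: steel rule, 28 x 315 x 9 mm, lying on the bench; origin under its middle.

How it is judged:
On the way:
1. the block rides up between the guide and the catch and holds the catch out (value of joint jig_catch above 0.06 rad and x of block_center in the frame of jig_channel above -0.05 m), for 0.1 s.
At the end, for the whole second after the job is handed in: The block lies flat on the channel's floor (within 0.04 rad, centre less than 18 mm above it), still and in line with the channel (within 0.05 rad), its centre more than 49 mm past the channel's origin, and the catch is shut behind it (below 0.03 rad) (x of block_center in the frame of jig_channel above 0.049 m and z of block_center in the frame of jig_channel below 0.018 m and angle between the y axis of block_center and the x axis of jig_channel, either way round below 0.05 rad and angle between the z axis of block_center and the z axis of jig_channel, either way round below 0.04 rad and value of joint jig_catch below 0.03 rad and linear speed of beech_block below 0.01 m/s); the robot touches nothing.
It fails at once if the block is rammed: pushed with more than 22 N while it is in the channel (contact force between the fingers and beech_block above 22 N and x of block_center in the frame of jig_channel above -0.03 m).
It fails at once if the pencil, calliper or rule is disturbed (moved over 15 mm) (distance of any of calliper, pencil_a, steel_rule from where it was at the start of the episode above 0.015 m).
It also fails if it takes over 67 s, if anything falls off the work surface, if the arm or the gripper's body presses on something with over 40 N, if the wrist force passes 120 N, or if a joint passes its speed limit or range.

## Working session

There is one attempt and no reset: what is moved stays moved. The work goes in short steps, each a Python script; the robot and the scene stay as the last script left them, time stands still between calls to the robot, and variables do not carry over. Pictures are saved under pics/ and viewed, at most 10 in all, crops included, and the job is handed in when it is done.

```bash
ls; mkdir -p pics; cat > h.py <<'E'
import numpy as np, cv2
from bench import env
def cam(n):
    m=env.camera_model(n); R,_=cv2.Rodrigues(np.array(m["rvec"],float)); return m,R,np.array(m["tvec"],float).ravel()
def ray(n,px):
    m,R,t=cam(n); K=np.array([[m["fx"],0,m["cx"]],[0,m["fy"],m["cy"]],[0,0,1]])
    p=cv2.undistortPoints(np.array(px,float).reshape(-1,1,2),K,np.array([m["k1"],0,0,0.]))[:,0]
    d=np.c_[p,np.ones(len(p))]@R; return -R.T@t,d
def onplane(n,px,z):
    o,d=ray(n,px); return o+d*((z-o[2])/d[:,2:3])
def withdepth(n,px,dep):
    o,d=ray(n,px); return o+d*np.array(dep).reshape(-1,1)
E
python3 - <<'E'
from h import *
for n in("top","side"):
    p,d=env.grab_frame(n); cv2.imwrite(f"pics/{n}0.png",p); np.save(f"{n}0.npy",d)
    print(n,env.camera_model(n),ray(n,[[256,192]]))
print(env.read_time(),env.read_contact_force(),env.read_tool_rot())
E
```

```text
pics
top {'fx': 399.40217915923387, 'fy': 399.40217915923387, 'cx': 253.4900467049622, 'cy': 193.29483094983595, 'k1': -0.13006111650302343, 'rvec': array([ 2.17396071, -2.15323763,  0.13728924]), 'tvec': array([0.00855212, 0.53456037, 0.90881751])} (array([0.42271616, 0.02037989, 0.96574991]), array([[ 0.12206682, -0.01338307, -0.99245684]]))
side {'fx': 402.04713140318006, 'fy': 402.04713140318006, 'cx': 254.45541710516227, 'cy': 187.76972496239367, 'k1': -0.0612842531187772, 'rvec': array([ 0.12027008, -2.84326495,  1.21710015]), 'tvec': array([0.53482446, 0.04915373, 0.99689952])} (array([0.46227922, 0.73213965, 0.72974749]), array([[ 0.06880639, -0.7133669 , -0.69749467]]))
0.1 [0.49051714 0.24873243 0.39120158] [ 9.86017541e-01  1.66638030e-01 -3.27913327e-05 -1.08421103e-03]
```

View pics/top0.png

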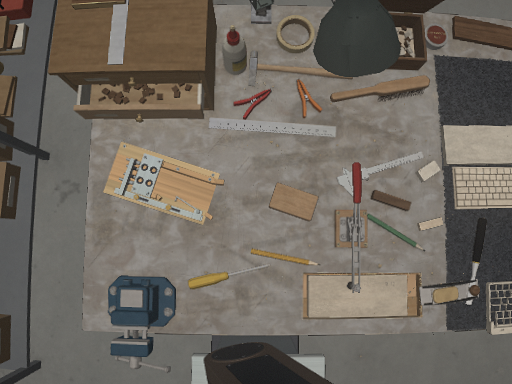

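View pics/side0.png

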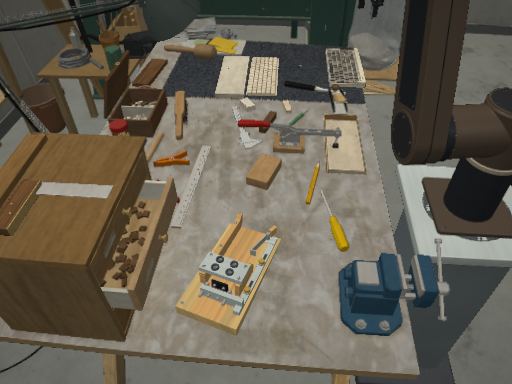

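The top view shows the jig at about (165,182), its mouth to the right at about (218,195), and the block at (294,202). The pencil is at (285,257), the rule at (272,127) and the calliper near (385,172). Next I'll zoom in.

```bash
python3 - <<'E'
from h import *
p=cv2.imread("pics/top0.png"); cv2.imwrite("pics/topc.png",cv2.resize(p[130:240,95:255],None,fx=5,fy=5,interpolation=cv2.INTER_CUBIC))
p=cv2.imread("pics/side0.png"); cv2.imwrite("pics/sidec.png",cv2.resize(p[205:335,170:300],None,fx=4.6,fy=4.6,interpolation=cv2.INTER_CUBIC))
d=np.load("top0.npy")
# block: world-height mask
v,u=np.mgrid[170:240,250:340]; px=np.c_[u.ravel(),v.ravel()]
P=withdepth("top",px,d[v,u].ravel()); print("bench z",np.median(P[:,2]))
b=px[(P[:,2]>.022)&(P[:,2]<.036)]; m=np.zeros(d.shape,np.uint8); m[b[:,1],b[:,0]]=255
n,l,s,c=cv2.connectedComponentsWithStats(m); print(s[1:],c[1:])
i=1+np.argmax(s[1:,4]); cnt=cv2.findContours((l==i).astype(np.uint8),0,2)[0][0]
yy,xx=np.where(l==i); Q=withdepth("top",np.c_[xx,yy],d[yy,xx]); print("blk z",np.median(Q[:,2]))
W=onplane("top",cnt[:,0],.03)[:,:2]; r=cv2.minAreaRect((W*1000).astype(np.float32)); print(r, cv2.boxPoints(r))
E
```

```text
bench z 0.0014360170609912237
[[ 269  183   50   38 1164]
 [ 336  212    2    2    2]
 [ 338  214    1    1    1]
 [ 339  232    1    1    1]
 [ 339  234    1    1    1]] [[293.46821306 201.48024055]
 [336.5        212.5       ]
 [338.         214.        ]
 [339.         232.        ]
 [339.         234.        ]]
blk z 0.030540308767427027
((516.2811889648438, -80.66271209716797), (105.24663543701172, 62.56278991699219), 71.51009368896484) [[ 469.92572  -120.64908 ]
 [ 529.259    -140.4901  ]
 [ 562.63666   -40.676346]
 [ 503.3034    -20.835327]]
```

View pics/topc.png

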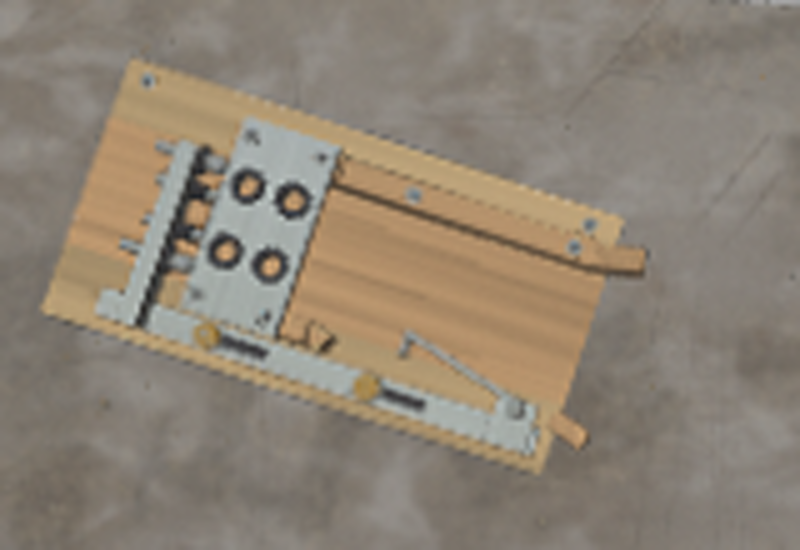

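View pics/sidec.png

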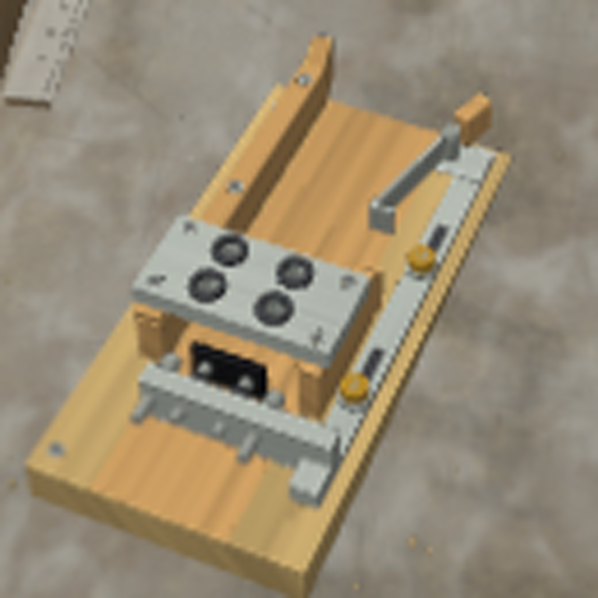

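The crops show the plate centred at about crop (263,228) in the top view. The right guide's inner edge runs from (335,185) to (575,262), and the catch tip is at (408,345). The measured block size (105.2 x 62.6 mm, top at 30.5 mm) matches what was given. Next is the channel frame.

```bash
python3 - <<'E'
from h import *
d=np.load("top0.npy"); p=cv2.imread("pics/top0.png")
v,u=np.mgrid[135:230,98:230]; px=np.c_[u.ravel(),v.ravel()]; P=withdepth("top",px,d[v,u].ravel())
m=np.zeros(d.shape,np.uint8); k=(P[:,2]>.050)&(P[:,2]<.066); m[px[k,1],px[k,0]]=255
n,l,s,c=cv2.connectedComponentsWithStats(m); i=1+np.argmax(s[1:,4]); print(s[i],c[i])
cnt=cv2.findContours((l==i).astype(np.uint8),0,2)[0][0]
yy,xx=np.where(l==i); Q=withdepth("top",np.c_[xx,yy],d[yy,xx]); print("plate z",np.median(Q[:,2]))
r=cv2.minAreaRect((onplane("top",cnt[:,0],.0577)[:,:2]*1000).astype(np.float32)); print("plate rect",r)
def T(x,y,z,a,o): # channel mm -> world ; o = world xy of foot
    c5,s5=np.cos(np.radians(5)),np.sin(np.radians(5)); X=(x+78)*c5-z*s5; Z=(x+78)*s5+z*c5
    return o[0]+X*np.cos(a)-y*np.sin(a), o[1]+X*np.sin(a)+y*np.cos(a), Z
# guide top edge by depth: points in rough frame
a=np.radians(72.2); pc=np.array(r[0])
for it in range(3):
    f=np.array([np.cos(a),np.sin(a)]); g=np.array([-f[1],f[0]]); o=pc-f*(159*np.cos(np.radians(5))-44*np.sin(np.radians(5)))
    w=P*1000; X=(w[:,:2]-o)@f; Y=(w[:,:2]-o)@g; H=w[:,2]-X*np.tan(np.radians(5))
    E=[]
    for x0 in range(12,128,6):
        q=(X>x0)&(X<=x0+6)&(Y<0)&(Y>-60)
        hi=Y[q&(H>20)&(H<36)]; 
        if len(hi)>2: E.append((x0+3,hi.max()))
    E=np.array(E); k=np.polyfit(E[:,0],E[:,1],1); print("a",np.degrees(a),"guide line y at 0, slope",k[::-1], "resid",np.std(E[:,1]-np.polyval(k,E[:,0]))); a+=np.arctan(k[0])
fl=(X>20)&(X<110)&(abs(Y)<15); print("floor H med",np.median(H[fl]),"slope",np.polyfit(X[fl],w[fl,2],1), "foot",o, np.degrees(a))
# cross-check: dark guide strip
g_=cv2.cvtColor(p,cv2.COLOR_BGR2GRAY).astype(float); D=[]
for uu in range(164,208):
    vc=167+(uu-162)*15.4/48; vs=np.arange(int(vc)-3,int(vc)+5); w_=np.clip(np.median(g_[vs,uu])-g_[vs,uu],0,None); D.append((uu,(vs*w_).sum()/w_.sum()))
D=np.array(D); zz=0.014+ (np.linspace(136,20,len(D))*np.tan(np.radians(5)))/1000
S=np.array([onplane("top",[D[j]],zz[j])[0,:2] for j in range(len(D))])*1000
vx,vy,x0,y0=cv2.fitLine(S.astype(np.float32),cv2.DIST_HUBER,0,.01,.01).ravel(); print("strip dir",np.degrees(np.arctan2(vy,vx))%180,"y",(np.array([x0,y0])-o)@g)
E
```

```text
[131 153  32  45 798] [146.57393484 174.87218045]
plate z 0.058638754650397695
plate rect ((572.0778198242188, 262.5546875), (50.80661392211914, 95.83938598632812), 73.75373840332031)
a 72.2 guide line y at 0, slope [-3.27871639e+01  7.88930538e-03] resid 0.23903598712369586
a 72.65201452385296 guide line y at 0, slope [-3.15773874e+01  1.72760067e-04] resid 0.24240132864005234
a 72.66191294644985 guide line y at 0, slope [-3.15259421e+01 -4.85062624e-04] resid 0.25317341237591273
floor H med 0.728169866925878 slope [0.08712113 0.74391262] foot [526.01744346 115.01734451] 72.63412090747696
strip dir 72.80112 y -32.400070402020944
```

The guide and floor checks agree: direction 72.7°, slope 0.0871, guide at y ≈ -32. Next I'll grasp the block and set it down in line with the mouth.

```bash
cat >> h.py <<'E'
from scipy.spatial.transform import Rotation as Rn
A=np.radians(72.7); F=np.array([np.cos(A),np.sin(A)]); G=np.array([-F[1],F[0]]); FOOT=np.array([.526,.115])
def down(ang,tilt=0.): # tool x along heading ang, tool z down, tilted nose-up by tilt
    q=Rn.from_euler("z",ang)*Rn.from_euler("y",-tilt)*Rn.from_euler("x",np.pi); return q.as_quat()
def best(pos,ang,tilt=0.):
    c=[]
    for h in(0,np.pi):
        r=Rn.from_quat(down(ang,tilt))*Rn.from_euler("z",h); j=env.ik(pos,r.as_quat())
        if j is not None: c.append((abs(j[5]),r.as_quat(),j))
    c.sort(key=lambda t:t[0]); print([np.round(x[2],2) for x in c]); return c[0][1]
E
python3 - <<'E'
from h import *
b=np.array([.5163,-.0807]); a=np.radians(71.5)
q=best([*b,.12],a); print(q,Rn.from_quat(q).as_matrix().round(2).tolist())
env.reach([*b,.12],q); env.servo_line([*b,.003],q,.12)
print("t",env.read_time(),env.read_contact_force())
env.move_gripper(0.0,40); print("gap",env.read_finger_gap(),env.read_finger_force())
env.servo_line([*b,.035],q,.12)
t=FOOT+F*(-.060)
q2=best([*t,.035],A); 
if (Rn.from_quat(q2).inv()*Rn.from_quat(q)).magnitude()>.5: q2=(Rn.from_quat(q2)*Rn.from_euler("z",np.pi)).as_quat()
env.servo_line([*t,.035],q2,.12); env.servo_line([*t,.0035],q2,.06)
print("gap",env.read_finger_gap(),env.read_contact_force())
env.move_gripper(1.0); env.servo_line([*t,.11],q2,.15)
print("t",env.read_time())
env.reach([*(t+F*-.14),.13],q2)
p,d=env.grab_frame("top"); cv2.imwrite("pics/top1.png",p); np.save("top1.npy",d); print(env.read_time())
cv2.imwrite("pics/top1c.png",cv2.resize(p[130:260,95:335],None,fx=3.3,fy=3.3))
E
```

```text
[array([-0.35,  0.07,  2.04, -0.  ,  1.03, -0.03])]
[8.11573982e-01 5.84249666e-01 3.57749741e-17 4.96945740e-17] [[0.32, 0.95, 0.0], [0.95, -0.32, -0.0], [0.0, 0.0, -1.0]]
t 3.5083 [-0.46919602  0.01892565  0.29881609]
gap 0.7168948562672248 45.426528453826904
[array([-0.09,  0.19,  2.1 , -0.  ,  0.86,  0.22])]
gap 0.7206539365404326 [-4.75885319 -0.65356132  9.26929365]
t 7.475
8.15
```

View pics/top1c.png

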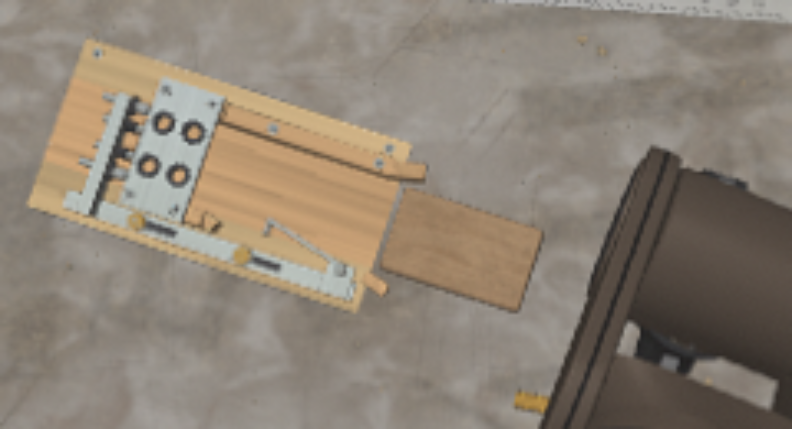

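The block now sits in line with its nose in the flare. Next I'll push with slightly opened fingers, offset to the right so they clear the catch tip, and tilted with the ramp.

```bash
cat >> h.py <<'E'
Q5=down(A,np.radians(5)); YOFF=-.006
def pt(X,up=0.):
    xy=FOOT+F*X+G*YOFF; return [*xy,.009+max(X,0)*np.tan(np.radians(5))+up]
def force():
    return -float(np.mean([np.array(env.read_contact_force())[:2]@F for _ in range(3)]))
E
python3 - <<'E'
from h import *
print(env.read_eef_pos(),best(pt(-.15,.1),A,np.radians(5)),Q5)
d=np.load("top1.npy"); v,u=np.mgrid[180:230,200:262]; px=np.c_[u.ravel(),v.ravel()]; P=withdepth("top",px,d[v,u].ravel()); X=(P[:,:2]-FOOT)@F
k=(P[:,2]>.022)&(P[:,2]<.036)&(X<-.012)&(X>-.13); R=(P[k,:2]-FOOT)@np.c_[F,G]*1000
print("block in foot frame",cv2.minAreaRect(R.astype(np.float32)))
env.move_gripper(.14); env.reach(pt(-.15,.09),Q5); env.servo_line(pt(-.15),Q5,.1); f0=force(); print("f0",f0,env.read_time())
X=-.15; env.servo_line(pt(-.13),Q5,.05); X=-.13
while X<.02:
    X+=.005; env.servo_line(pt(X),Q5,.04); f=force()-f0; print(round(X*1e3),round(f,1),end="; ")
    if f>12: break
print(env.read_time(),env.read_contact_force(),(np.array(env.read_eef_pos())-pt(X)).round(4))
p,d=env.grab_frame("top"); cv2.imwrite("pics/top2.png",p); np.save("top2.npy",d)
cv2.imwrite("pics/top2c.png",cv2.resize(p[130:260,95:335],None,fx=3.3,fy=3.3))
E
```

```text
[array([-0.32,  0.  ,  2.14,  0.1 ,  1.01, -0.07])]
[ 0.46620269 -0.07519944  0.12908701] [ 0.80464477  0.59215212  0.03513155 -0.02585392] [ 0.80464477  0.59215212  0.03513155 -0.02585392]
block in foot frame ((-62.33094024658203, -1.7394485473632812), (100.60610961914062, 89.53431701660156), 0.014451319351792336)
f0 -0.4461421565554078 10.225
-125 -0.2; -120 0.8; -115 0.0; -110 0.4; -105 1.2; -100 0.1; -95 0.8; -90 0.8; -85 -0.0; -80 1.5; -75 0.6; -70 -0.6; -65 0.9; -60 1.9; -55 3.6; -50 2.9; -45 1.7; -40 1.2; -35 0.8; -30 1.5; -25 0.5; -20 1.6; -15 0.6; -10 -0.3; -5 1.6; 0 2.0; 5 2.4; 10 2.7; 15 1.6; 20 2.7; 19.025 [-1.30171948 -1.93681022  0.40526933] [-0.0002  0.0002 -0.0002]
```

View pics/top2c.png

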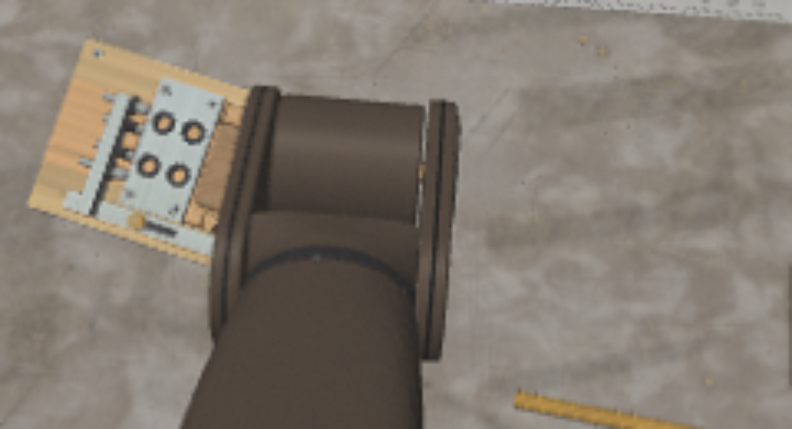

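The view shows the block's nose reaching the plate as expected, with low forces. I'll ease on in finer steps and watch for the rise and the drop.

```bash
python3 - <<'E'
from h import *
f0=-.2; X=.02; pk=0
while X<.105:
    fine = X>.056 or pk>6
    X+=.0005 if fine else .002
    env.servo_line(pt(X),Q5,.01 if fine else .03); f=force()-f0; print(round(X*1e3,1),round(f,1),end="; ")
    if f>16 or (pk>8.5 and f<pk-3.5) or env.read_time()>45: break
    pk=max(pk,f)
print(env.read_time(),env.read_contact_force())
p,d=env.grab_frame("side"); cv2.imwrite("pics/side3.png",p)
cv2.imwrite("pics/side3c.png",cv2.resize(p[185:335,150:310],None,fx=4,fy=4,interpolation=cv2.INTER_CUBIC))
E
```

```text
22.0 3.7; 24.0 4.2; 26.0 2.7; 28.0 2.9; 30.0 3.0; 32.0 3.5; 34.0 3.6; 36.0 2.9; 38.0 2.9; 40.0 2.9; 42.0 2.7; 44.0 3.7; 46.0 1.8; 48.0 3.1; 50.0 3.1; 52.0 3.2; 54.0 1.7; 56.0 2.6; 56.5 3.2; 57.0 2.8; 57.5 3.6; 58.0 4.1; 58.5 3.2; 59.0 2.9; 59.5 3.4; 60.0 4.2; 60.5 3.2; 61.0 4.3; 61.5 3.4; 62.0 3.5; 62.5 3.8; 63.0 3.4; 63.5 3.6; 64.0 3.9; 64.5 3.3; 65.0 3.3; 65.5 2.6; 66.0 3.1; 66.5 3.2; 67.0 3.5; 67.5 4.4; 68.0 4.1; 68.5 6.0; 69.0 5.8; 69.5 7.0; 70.0 6.9; 70.5 5.5; 71.0 6.2; 71.5 7.1; 72.0 6.4; 72.5 7.5; 73.0 7.5; 73.5 5.5; 74.0 5.9; 74.5 5.8; 75.0 6.6; 75.5 8.5; 76.0 10.5; 76.5 11.8; 77.0 14.1; 77.5 14.9; 78.0 17.7; 34.575 [ -6.54317178 -16.33869218   3.79081406]
```

View pics/side3c.png

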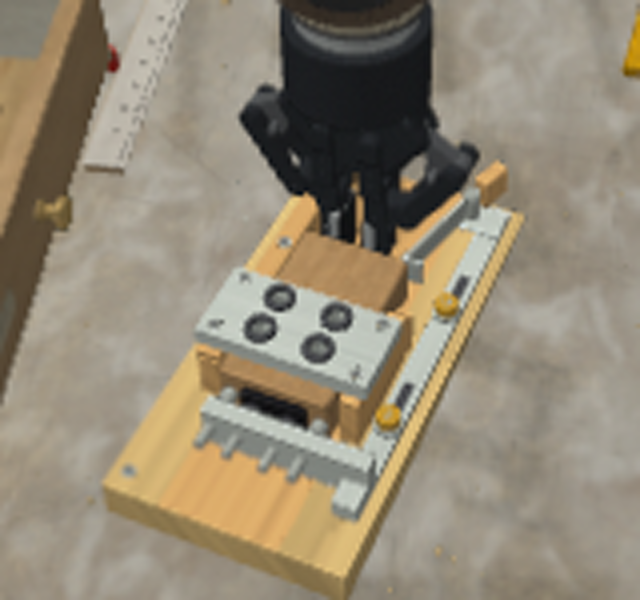

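The catch's tip sits at full-image pixel (254,252) and its post at (267,235), the same as when shut at the start. The force log fits too: the pad met at 68, the catch snapped at 73, and the screws came at 75. I'll back off and verify.

```bash
python3 - <<'E'
from h import *
env.servo_line(pt(.070),Q5,.02); print(force()); env.servo_line(pt(.045),Q5,.05); env.servo_line(pt(.02,.09),Q5,.12)
env.reach(pt(-.2,.13),Q5); print(env.read_time(),env.read_contact_force())
p,d=env.grab_frame("top"); s,_=env.grab_frame("side"); a=cv2.resize(p[135:225,98:225],(560,397),interpolation=cv2.INTER_CUBIC)
cv2.imwrite("pics/top4c.png",a)
b=lambda i:cv2.resize(i[205:300,200:300],(390,371),interpolation=cv2.INTER_CUBIC)
cv2.imwrite("pics/cmp4.png",np.hstack([b(cv2.imread("pics/side0.png")),b(s)]))
E
```

```text
0.8854522763163487
37.625 [-0.23259482 -0.41806464  0.02516265]
```

View pics/top4c.png

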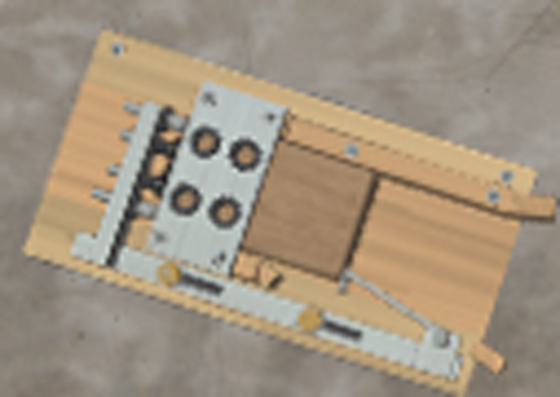

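View pics/cmp4.png

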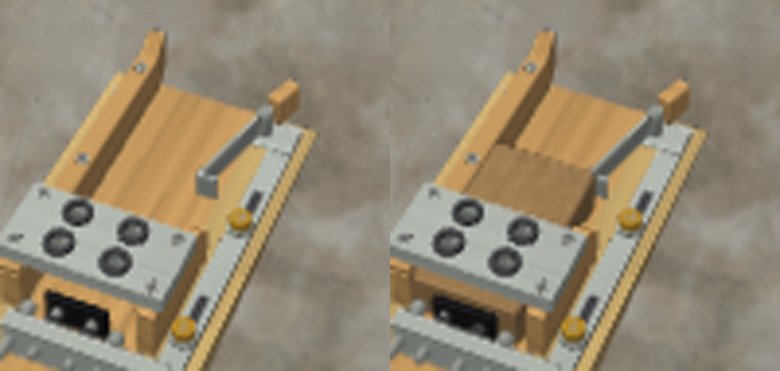

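The tip at (176,199) and the post at (198,212) in the top view match the shut position at the start, and the block's tail lies just ahead of the tip. I'll make one numeric check of the strap against its initial image, then hand in.

```bash
python3 - <<'E'
from h import *
p,_=env.grab_frame("top"); o=cv2.imread("pics/top0.png"); D=cv2.absdiff(p,o).max(2)
print("strap diff",D[200:212,179:197].mean(),D[200:212,179:197].max())
g=lambda i:np.float32(cv2.cvtColor(i,cv2.COLOR_BGR2GRAY)[198:214,179:200])
print(cv2.phaseCorrelate(g(o),g(p)))
ok=D[200:212,182:197].mean()<6
print(ok)
if ok: print(env.job_done(),env.read_time())
E
```

```text
strap diff 18.185185185185187 21
((0.0593733708676929, 0.03324003074245763), 1.003273516272505)
False
```

The difference is a uniform brightness change (mean 18, max 21). The strap has shifted only 0.06 px, so the catch is shut and I'm handing in.

```bash
python3 -c "
from bench import env
print(env.job_done(),env.read_time())"
```

```text
the job is handed in; nothing more can be done
the job is handed in; nothing more can be done
```

The block is loaded in the jig with the catch shut behind its rear end; the peak push I read was about 18 N (limit 22), the arm was backed clear at about 38 s, and the job is handed in, though no verdict came back.

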